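# Lay the hand-rest bar over a wet ink drawing

### The arm

A 6-joint arm with a two-finger parallel gripper is mounted at the origin on the work surface. World frame = base frame: x ahead of the robot, y to its left, z up, the work surface at z = 0. Lengths are in m, angles in degrees, forces in N, time in s.
With the tool pointing down it reaches from about 0.3 to 0.75 m from the base axis. Payload 8.5 kg.
Tool frame: the origin (TCP) lies between the finger pads; the fingertips stand 17 mm ahead of it and the grasp point (between the pads) lies 2 mm behind it; z points along the fingers, y is the direction in which the jaws open and shut (so a half turn about z gives the same grasp; the last joint's range is limited). The gripper opens to 85 mm and grips with 20 to 120 N. Pads are 22 mm wide; open, the fingers measure 114 mm over their backs; the gripper's body (76 mm by 85 mm) begins 54 mm behind the grasp point. The pads swing forward as they close: fully open they stand 13 mm farther back than shut.
Start: joints at [52.351, 21.807, 74.336, -0, 83.858, -12.336], TCP at [0.235, 0.497, 0.248] pointing down, gripper open.
Joint ranges: [-178.18, 178.18], [-50.72, 133.34], [12.68, 142.11], [-81.47, 261.47], [9.98, 163.14], [-165.26, 165.26]. Speed limits (degrees/s): [136.94, 136.94, 180, 180, 180, 180].

### API

Orientations are given as a 3x3 rotation matrix whose columns are the frame's x, y, z axes.
In Python, from rig import readout, eyes, env gives the robot as it stands.
- The arm moves only by the tool arm_command, never from a script. Its argument "rows" is text: rows parted by semicolons, each of 7 numbers parted by spaces: the closure, from 0 (fully open) to 1 (shut), then the shift along the tool's x, y, z in mm, then the turn, a rotation vector about the tool's x, y, z in degrees. In form: grip dx dy dz rx ry rz; .... A call has 1 to 5 rows; each row shifts and turns the commanded pose from where the row before left it, along the tool's axes as they then stand; what a row does not reach is not made up. A row lasts 1/12 s, in which the tool goes at most 41.7 mm and 7.16 degrees, less where a joint would pass 70% of its speed; a pose out of reach is approached as far as the arm can. A call with a gripper value outside its range is refused whole. The fingers move at their own pace and stop on an object; "squeeze" is the grip in N (left out, the last holds). Time passes only in rows, so rows that do not move let the fingers close. It gives the time, the measured TCP pose, the force and the opening at its end, in the units of the state.
- readout.observe(): the state, without advancing time (a new reading comes with each control period).
- eyes.get_image(name): name is "scene" or "side" or "wrist"; returns the picture (384x512x3 uint8, red, green, blue); there is no depth.
- eyes.camera_model(name): a dict with "mtx" (3x3 intrinsics, pixels), "view" (4x4, takes a point from world to camera coordinates). Camera axes: x right, y up, looking along -z (the intrinsics and any distortion apply to the point x, -y, -z); pixel columns grow to the right and rows downward; lengths in m; the calibration is good to about 2 mm. A picture is of the moment at which its call begins: read the wrist's pose just before it. camera_model takes no time and is no camera call; for the wrist camera it gives the pose at the moment of the call.
- env.close_job(): hands the job in, once; it reports no verdict.
The state is a dict: "time_s": time; "q": joint angles; "qvel": joint speeds; "joint_efforts": joint torques, N m; "position": TCP position; "tool_rot": TCP orientation; "ft_force": force on the tool from outside, world axes, zero at the start; "wrist_torque": the same for the moment, N m; "grip_width": finger opening in m.
Only numpy, scipy, OpenCV 4.12 (cv2) and the standard library are available. Lean on these libraries where they do the work, as an engineer would, in place of code of your own. Each camera call takes 0.05 s, during which the arm holds its last target. There are 200 camera calls.

### The job

Set up the hand rest over the wet ink drawing: take the carved figure off the rest it stands on and stand it upright in the free space on the white slab beside the cat figure, then lay the long wooden bar across both rests, flat down between their lips, roughly centred so that it reaches well over both. Set both things down without dropping them, let nothing touch the wet drawing, and leave everything else where it stands, undisturbed.

Things in the scene. Friction and masses are not known exactly. Their poses are not given: they have to be found in the camera images.
- bar: The long bar: plain light wood, 200 x 30 x 14 mm, about 80 g, lying flat on the table. Origin: centre of its underside; x along its length, y across its 30 mm width, z up. It is the longer of two bars of the same wood and section.
- bar_mid (a point): Centre of the long bar, 7 mm above its underside.
- rest_a: Fixed wooden block on which the carved figure stands, at either end of the board. 60 x 40 mm, flat top 50 mm above its underside; two lips 8 mm wide, 6 mm high on the top leave a channel 44 mm wide, open at both ends. Origin: centre of its underside, on the board (10 mm above the table); x across the channel (60 mm), y along it (40 mm).
- rest_b: The other, empty rest: same block as rest_a, same axes, fixed, on the board at the other end of the drawing; rest middles are 132 to 156 mm apart, the channels point roughly at each other.
- board: Plywood drawing board, fixed, 180 (x) x 250 (y) x 10 mm; origin: centre of its underside, z up. Its y axis runs from rest to rest.
- drawing: The wet ink drawing, a white sheet with black strokes, 86 x 85 x 2 mm, fixed on the middle of the board between the rests. Origin: centre of its underside, 10 mm above the table. Nothing may touch it.
- figure: The carved figure: dark wood, 90 mm tall, pointed top; square foot 36 x 36 x 10 mm, square body 28 x 28 mm from 10 to 56 mm above its underside (grip there), then a round head and pointed hat. Stands upright in the channel of rest_a, underside 60 mm above the table. Origin: centre of its underside; x and y parallel to the body's sides. About 150 g.
- slab: White stone slab, fixed, 110 (x) x 200 (y) x 25 mm. Origin: centre of its underside; its top is 25 mm above the table. The cat stands on it, near the middle or to one side along y; the figure goes on the free side.
- cat: Squat cat figure of dark wood on the slab, 38 x 38 mm foot, 62 mm tall. Origin: centre of its underside, z up. Leave alone.
- offcut: Short bar of the same light wood, 100 x 30 x 14 mm, lying flat; x along its length. Too short for the rests. Origin: centre of its underside, z up. Leave alone.
- small_ink: Small amber ink jar between the two bars on the table, 34 mm across, 60 mm tall. Origin: centre of its underside, z up. Leave alone.
- board_ink: Small ink jar standing on the drawing board near one of its long edges, 34 mm across, 55 mm tall (top 65 mm above the table). Origin: centre of its underside, z up. Leave alone.
- tall_bottle: Tall green bottle between the board and the slab, 48 mm across, 170 mm tall. Origin: centre of its underside, z up. Leave alone.
- jar: Empty glass jar left of the board, 66 mm across, 85 mm tall. Origin: centre of its underside, z up. Leave alone.
- brush_pot: Steel pot of brushes beyond the board, 72 mm across and 90 mm tall, the brushes spreading to about 100 mm and up to 220 mm high. Origin: centre of its underside, z up. Leave alone.
- ammonite: Flat round pale fossil between the board and the nearer bar, 48 mm across, 24 mm tall. Origin: centre of its underside, z up. Leave alone.
Things that resemble listed ones, but are neither listed nor needed, are in the scene too. What is shaped like the bar but green or turquoise is not meant.

How it is judged (in metres and radians):
On the way, in this order (a step that is already met when the one before it is completed fails the run):
1. the carved figure stands on the white slab, released (z of figure in the frame of slab between 0.021 and 0.029 m and x of figure in the frame of slab between -0.048 and 0.048 m and y of figure in the frame of slab between -0.093 and 0.093 m and angle between figure's own z axis and vertical below 0.1 rad and contact force between figure and the fingers below 0.05 N and linear speed of figure below 0.03 m/s), for 0.2 s.
2. the long bar lies across both rests between their lips, released (z of bar_mid in the frame of board between 0.064 and 0.0695 m and angle between the z axis of bar and the z axis of board, either way round below 0.03 rad and contact force between bar and the fingers below 0.05 N and linear speed of bar below 0.03 m/s and horizontal distance between bar_mid and rest_a below 0.092 m and y of rest_a in the frame of bar between -0.014 and 0.014 m and contact force between bar and rest_a above 0.05 N and horizontal distance between bar_mid and rest_b below 0.092 m and y of rest_b in the frame of bar between -0.014 and 0.014 m and contact force between bar and rest_b above 0.05 N), for 0.2 s.
At the end, for the whole second after the job is handed in: The figure stands upright on the slab, its middle at least 7 mm in from the edges; the bar lies level on the flat tops of both rests between their lips (mid 64 to 69.5 mm up), its mid within 92 mm of each rest's middle and its centre line within 14 mm; both released, at rest (all of step 1 and all of step 2); the robot touches nothing.
It fails at once if the wet drawing is touched by anything (contact force between drawing and anything else above 0.2 N).
It fails at once if the long bar is dropped (out of the fingers and moving faster than 0.5 m/s, as after a fall of over 13 mm) (contact force between bar and the fingers below 0.01 N and linear speed of bar above 0.5 m/s).
It fails at once if the carved figure is dropped (out of the fingers and moving faster than 0.5 m/s, as after a fall of over 13 mm) (contact force between figure and the fingers below 0.01 N and linear speed of figure above 0.5 m/s).
It fails at once if any other loose thing (cat, offcut, ink jars, bottle, jar, brush pot, ammonite) is shifted by more than 25 mm or tipped over (distance of any of cat, offcut, small_ink, board_ink, tall_bottle, jar, brush_pot, ammonite from where it was at the start of the episode above 0.025 m or angle between any of cat, offcut, small_ink, board_ink, tall_bottle, jar, brush_pot, ammonite's own z axis and vertical above 0.5 rad).
It also fails if it takes over 59 s, if anything falls off the work surface, if the arm or the gripper's body presses on something with over 40 N, if the wrist force passes 120 N, or if a joint passes its speed limit or range.

## Working session

There is one attempt and no reset: what is moved stays moved. The work goes in short steps, Python scripts to look and compute and a tool call to move; the robot and the scene stay as the last step left them, time stands still between calls to the robot, and variables do not carry over. Pictures are saved under pics/ and viewed, about 8 in all and at most 12, crops included, and the job is handed in when it is done.

Besides the shell and the picture viewer there is one more tool, called after "Call:" by a JSON object that holds its "name" and its "arguments". arm_command: Moves the arm, as the interface text tells. Its arguments: {"type":"object","properties":{"rows":{"type":"string"},"squeeze":{"type":"number"}},"required":["rows"]}

```bash
ls; mkdir -p pics; python3 - <<'E'
from rig import readout, eyes
import cv2,numpy as np
s=readout.observe();print(s)
for n in("scene","side","wrist"):
    m=eyes.camera_model(n);np.set_printoptions(precision=4,suppress=True);print(n,m)
    im=eyes.get_image(n);cv2.imwrite(f"pics/{n}0.png",im[:,:,::-1])
E
```

```text
pics
{'time_s': 0.0, 'q': array([ 5.23514044e+01,  2.18409896e+01,  7.43856974e+01, -1.09262435e-03,
        8.38582044e+01, -1.23355024e+01]), 'qvel': array([-0.06537029, -0.02307374,  0.02328789, -0.1175526 ,  0.08213779,
       -0.00411155]), 'joint_efforts': array([-2.62766935e-04, -4.48456693e+01, -2.31274492e+01, -2.33989995e-04,
        4.77488691e-03,  1.99898244e-05]), 'position': array([0.23499187, 0.49696624, 0.24770621]), 'tool_rot': array([[-9.03985612e-01,  4.27561950e-01, -8.89994710e-04],
       [ 4.27562772e-01,  9.03984885e-01, -1.18469736e-03],
       [ 2.98010251e-04, -1.45147797e-03, -9.99998902e-01]]), 'ft_force': array([0.15801779, 0.74463717, 1.17282108]), 'wrist_torque': array([ 0.03493123,  0.01134505, -0.02043903]), 'grip_width': 0.08540463254264374}
scene {'mtx': array([[366.5304,   0.    , 249.2095],
       [  0.    , 366.5304, 197.9833],
       [  0.    ,   0.    ,   1.    ]]), 'view': array([[-0.0279,  0.9995,  0.0166, -0.0422],
       [-0.7088, -0.0315,  0.7048,  0.2834],
       [ 0.7049,  0.0079,  0.7093, -1.6531],
       [ 0.    ,  0.    ,  0.    ,  1.    ]])}
side {'mtx': array([[446.9427,   0.    , 258.296 ],
       [  0.    , 446.9427, 187.2916],
       [  0.    ,   0.    ,   1.    ]]), 'view': array([[-0.9913, -0.1317, -0.0083,  0.4821],
       [ 0.0731, -0.6003,  0.7964, -0.0867],
       [-0.1099,  0.7888,  0.6047, -1.275 ],
       [ 0.    ,  0.    ,  0.    ,  1.    ]])}
wrist {'mtx': array([[341.903 ,   0.    , 260.0722],
       [  0.    , 341.903 , 191.3891],
       [  0.    ,   0.    ,   1.    ]]), 'view': array([[ 0.4275,  0.904 , -0.0006, -0.5487],
       [-0.8558,  0.4045, -0.3226,  0.0415],
       [-0.2914,  0.1384,  0.9465, -0.3822],
       [ 0.    ,  0.    ,  0.    ,  1.    ]])}
```

```bash
python3 - <<'E'
import cv2
for n in("scene","side"):
    im=cv2.imread(f"pics/{n}0.png");cv2.imwrite(f"pics/{n}0b.png",cv2.resize(im,(800,600),interpolation=cv2.INTER_CUBIC))
E
```

```text
(no output)
```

View pics/scene0b.png

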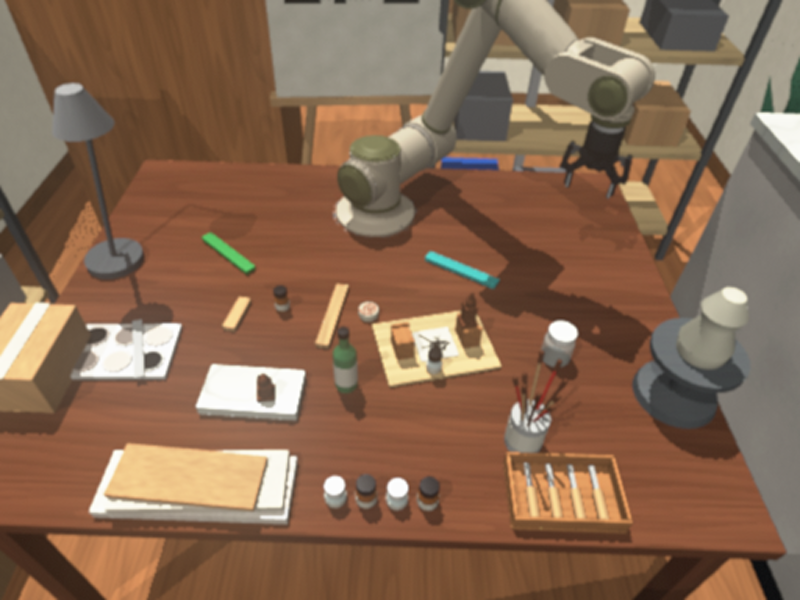

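View pics/side0b.png

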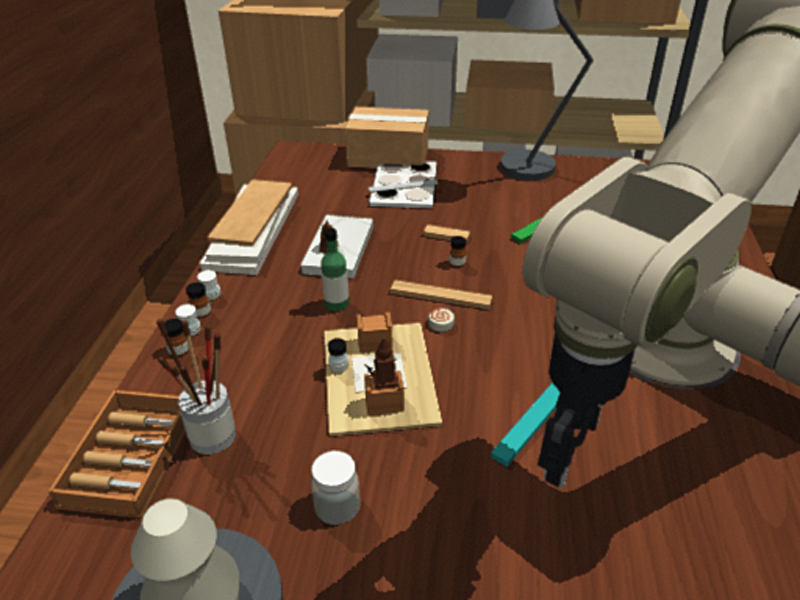

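Scene view: figure at about (469,325), empty rest (402,340), long bar from (340,287) to (323,343), slab centre (252,390), cat (265,388), which leaves the slab's left side free. The side view agrees. I'll take a coarse fix first.

```bash
cat > h.py <<'E'
import numpy as np,cv2
from rig import readout, eyes
np.set_printoptions(precision=4,suppress=True)
def ray(m,uv):
    V=m["view"];R=V[:3,:3];t=V[:3,3];K=m["mtx"]
    p=np.linalg.inv(K)@np.array([uv[0],uv[1],1.]); d=R.T@np.array([p[0],-p[1],-p[2]])
    return -R.T@t, d/np.linalg.norm(d)
def plane(m,uv,z):
    o,d=ray(m,uv); return o+d*(z-o[2])/d[2]
def tri(l):
    A=np.zeros((3,3));b=np.zeros(3)
    for m,uv in l:
        o,d=ray(m,uv);P=np.eye(3)-np.outer(d,d);A+=P;b+=P@o
    x=np.linalg.solve(A,b)
    return x,[round(float(np.linalg.norm((np.eye(3)-np.outer(ray(m,uv)[1],ray(m,uv)[1]))@(x-ray(m,uv)[0]))),4) for m,uv in l]
def proj(m,X):
    c=m["view"][:3,:3]@np.asarray(X)+m["view"][:3,3]; p=m["mtx"]@np.array([c[0],-c[1],-c[2]]); return p[:2]/p[2]
def save(n,name):
    m=eyes.camera_model(n);im=eyes.get_image(n)[:,:,::-1].copy()
    cv2.imwrite(f"pics/{name}.png",im);np.savez(f"pics/{name}.npz",**m);return m,im
def load(name):
    return dict(np.load(f"pics/{name}.npz")),cv2.imread(f"pics/{name}.png")
E
python3 - <<'E'
from h import *
a=eyes.camera_model("scene");b=eyes.camera_model("side")
S=1.5625
f=lambda p:(p[0]/S,p[1]/S)
def two(n,p,q):print(n,*tri([(a,f(p)),(b,f(q))]))
two("figtop",(471,297),(382,340))
for n,p,z in [("slabTL",(212,366),.025),("slabTR",(305,369),.025),("slabBR",(300,412),.025),("slabBL",(198,407),.025),
 ("bar1",(340,287),.014),("bar2",(323,343),.014),("cat",(263,400),.025),("boardTL",(374,330),.01),("boardTR",(483,313),.01),("boardBR",(498,366),.01),("boardBL",(389,380),.01),("boardink",(434,373),.01),("bottle",(346,385),0),("ammo",(369,318),0),("restb top",(401,330),.066),("fig foot",(469,343),.06)]:
    print(n,plane(a,f(p),z)[:2])
for n,q,z in [("slab1",(334,216),.025),("slab2",(373,220),.025),("slab3",(354,270),.025),("slab4",(303,268),.025),("bar1",(394,285),.014),("bar2",(490,298),.014),("restb",(374,325),.06)]:
    print(n,plane(b,f(q),z)[:2])
E
```

```text
figtop [0.4901 0.2244 0.1402] [0.0021, 0.0021]
slabTL [ 0.6076 -0.3161]
slabTR [ 0.6076 -0.1193]
slabBR [ 0.716  -0.1149]
slabBL [ 0.7121 -0.3181]
bar1 [ 0.3396 -0.0697]
bar2 [ 0.5235 -0.0912]
cat [ 0.6902 -0.1929]
boardTL [0.4756 0.0201]
boardTR [0.4098 0.2751]
boardBR [0.5701 0.2936]
boardBL [0.6178 0.0585]
boardink [0.5951 0.1542]
bottle [ 0.6271 -0.0321]
ammo [0.4284 0.0061]
restb top [0.5248 0.0809]
fig foot [0.5507 0.2264]
slab1 [ 0.6877 -0.3175]
slab2 [ 0.5968 -0.3108]
slab3 [ 0.6028 -0.1144]
slab4 [ 0.7074 -0.1088]
bar1 [ 0.5173 -0.0883]
bar2 [ 0.326  -0.0689]
restb [0.5257 0.0935]
```

Call:
{"name": "arm_command", "arguments": {"rows": "0 -32 -18 -8 0 0 0;0 -32 -18 -8 0 0 0;0 -32 -18 -8 0 0 0;0 -32 -18 -8 0 0 0;0 -32 -18 -8 0 0 0", "squeeze": 40}}

```text
time_s: 0.57
position: [0.3418, 0.3459, 0.2885]
tool_rot: [[-0.904, 0.427, -0.0], [0.427, 0.904, -0.0], [0.0, -0.0, -1.0]]
ft_force: [0.4, 1.0, -0.3]
grip_width: 0.0852
```

Call:
{"name": "arm_command", "arguments": {"rows": "0 -32 -18 -8 0 0 0;0 -32 -18 -8 0 0 0;0 -32 -18 -8 0 0 0;0 -32 -18 -8 0 0 0;0 0 0 0 0 0 0"}}

```text
time_s: 0.98
position: [0.4295, 0.2235, 0.3212]
tool_rot: [[-0.902, 0.433, 0.002], [0.433, 0.902, -0.001], [-0.003, 0.0, -1.0]]
ft_force: [-0.5, -0.3, -1.2]
grip_width: 0.0853
```

```bash
python3 - <<'E'
from h import *
s=readout.observe();print(s["time_s"],s["position"],s["tool_rot"][:,1],s["ft_force"],np.abs(s["qvel"]).max())
save("wrist","w1")
E
```

```text
0.9833 [0.4295 0.2235 0.3212] [0.4327 0.9016 0.0001] [-0.4682 -0.2637 -1.2499] 5.936682885963601
```

View pics/w1.png

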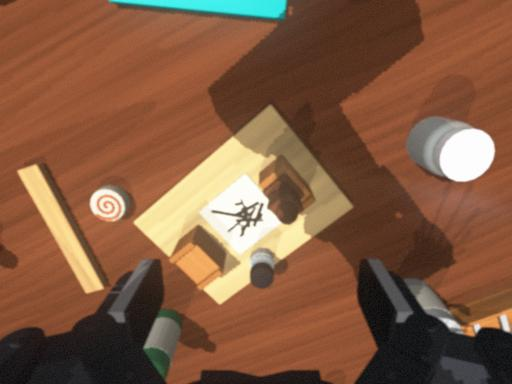

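The wrist view shows the board with corners near (270,105), (353,208), (220,303) and (135,222). The figure on rest_a is at about (285,190), the empty rest at (197,262), and the bar runs from (33,170) to (90,288). I'll take a still view here, then a second one 100 mm to the left.

```bash
python3 - <<'E'
from h import *
save("wrist","w1")
print(np.abs(readout.observe()["qvel"]).max())
E
```

```text
2.8997015256270826
```

Call:
{"name": "arm_command", "arguments": {"rows": "0 0 -30 0 0 0 0;0 0 -30 0 0 0 0;0 0 -30 0 0 0 0;0 0 -10 0 0 0 0;0 0 0 0 0 0 0"}}

```text
time_s: 1.5
position: [0.3823, 0.1368, 0.3204]
tool_rot: [[-0.904, 0.428, -0.0], [0.428, 0.904, 0.0], [0.0, 0.0, -1.0]]
ft_force: [0.8, 1.4, -0.3]
grip_width: 0.0855
```

Call:
{"name": "arm_command", "arguments": {"rows": "0 0 0 0 0 0 0;0 0 0 0 0 0 0"}}

```text
time_s: 1.67
position: [0.3837, 0.1382, 0.3202]
tool_rot: [[-0.905, 0.426, -0.0], [0.426, 0.905, 0.0], [0.0, 0.0, -1.0]]
ft_force: [0.6, 0.5, -0.5]
grip_width: 0.085
```

```bash
python3 - <<'E'
from h import *
m,im=save("wrist","w2")
s=readout.observe();print(s["time_s"],s["position"],np.abs(s["qvel"]).max())
ims=[]
for n in("w1","w2"):
    m,im=load(n); hsv=cv2.cvtColor(im,cv2.COLOR_BGR2HSV)
    ims.append(cv2.resize(im[90:310,:380],None,fx=2.0,fy=1.35*1.0) if 0 else im)
    mk=cv2.inRange(hsv,(12,60,120),(32,200,255))
    mk=cv2.morphologyEx(mk,cv2.MORPH_CLOSE,np.ones((3,3)))
    for c in cv2.findContours(mk,0,2)[0]:
        if cv2.contourArea(c)>300:
            print(n,cv2.contourArea(c),cv2.boxPoints(cv2.minAreaRect(c)).round().tolist(),cv2.approxPolyDP(c,4,True)[:,0].tolist())
m,im=load("w2");cv2.imwrite("pics/w2c.png",cv2.resize(im[85:345,100:447],(800,600),interpolation=cv2.INTER_CUBIC))
E
```

```text
1.7167 [0.3837 0.1382 0.3202] 0.2409354350292025
w1 1281.0 [[456.0, 291.0], [511.0, 287.0], [515.0, 332.0], [460.0, 336.0]] [[511, 287], [464, 304], [471, 317], [460, 318], [467, 324], [460, 331], [473, 335], [474, 326], [497, 328], [498, 318], [504, 316], [511, 332], [511, 299], [490, 303], [511, 293]]
w1 427.0 [[90.0, 214.0], [101.0, 192.0], [128.0, 206.0], [117.0, 228.0]] [[97, 200], [99, 215], [94, 216], [110, 219], [108, 223], [122, 218], [117, 219], [116, 201]]
w1 2981.5 [[13.0, 170.0], [34.0, 159.0], [104.0, 290.0], [83.0, 301.0]] [[18, 167], [16, 175], [80, 294], [102, 291], [37, 165]]
w1 21533.5 [[126.0, 219.0], [268.0, 104.0], [353.0, 208.0], [211.0, 324.0]] [[271, 108], [221, 142], [129, 223], [193, 284], [194, 291], [217, 306], [250, 285], [247, 263], [252, 253], [267, 252], [273, 267], [351, 209]]
w2 816.0 [[-18.0, 274.0], [2.0, 263.0], [33.0, 321.0], [13.0, 332.0]] [[0, 264], [0, 308], [12, 326], [33, 320]]
w2 2243.0 [[89.0, 173.0], [113.0, 162.0], [154.0, 260.0], [130.0, 270.0]] [[95, 170], [90, 176], [137, 267], [142, 259], [153, 257], [114, 165]]
w2 21567.5 [[192.0, 215.0], [350.0, 106.0], [423.0, 212.0], [266.0, 321.0]] [[348, 110], [310, 139], [290, 147], [289, 154], [226, 204], [220, 203], [201, 224], [212, 243], [258, 286], [254, 291], [261, 289], [277, 307], [284, 308], [322, 281], [316, 271], [321, 254], [334, 253], [344, 266], [422, 212]]
```

View pics/w2c.png

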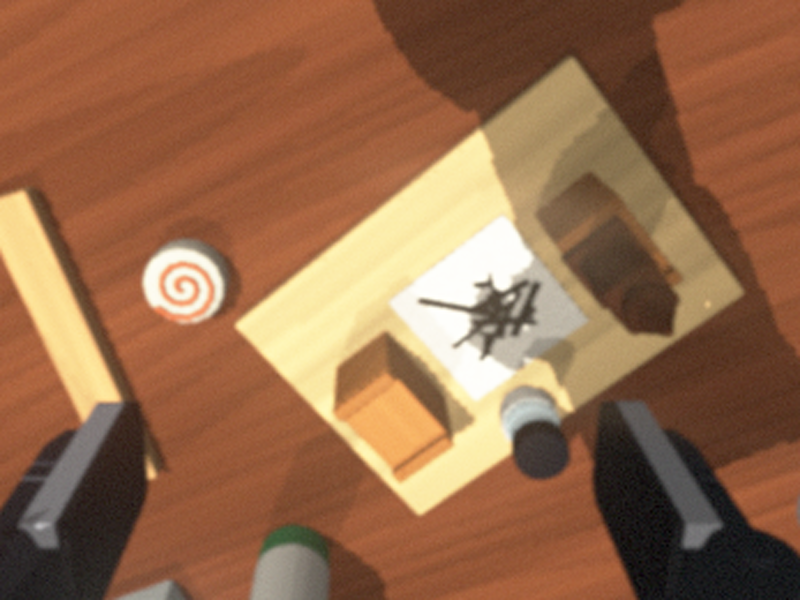

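The second view shows rest_b's top with corners at about (335,413), (390,374), (452,434) and (397,478) in the crop. The figure leans away in perspective over (620,260). I need an enlarged composite of the figure and rests from both views.

```bash
python3 - <<'E'
from h import *
def crop(n,x,y,w=66,h=50,g=.6):
    m,im=load(n);c=im[y:y+h,x:x+w];c=cv2.resize(c,(w*6,h*6),interpolation=cv2.INTER_CUBIC)
    c=(255*(c/255.)**g).astype(np.uint8)
    for k in range(0,w,10):cv2.putText(c,str(x+k),(k*6,8),0,.3,(255,255,255),1);cv2.line(c,(k*6,9),(k*6,13),(255,255,255),1)
    for k in range(10,h,10):cv2.putText(c,str(y+k),(0,k*6+3),0,.3,(255,255,255),1);cv2.line(c,(20,k*6),(24,k*6),(255,255,255),1)
    return c
A=np.hstack([crop("w1",253,148,66,86*1-36+0),crop("w2",330,155,66,50)])
A=np.vstack([np.hstack([crop("w1",256,150,66,50),crop("w1",256,185,66,50)]),np.hstack([crop("w2",330,155,66,50),crop("w2",330,185,66,50)])])
cv2.imwrite("pics/c1.png",A);print(A.shape)
E
```

```text
(600, 792, 3)
```

View pics/c1.png

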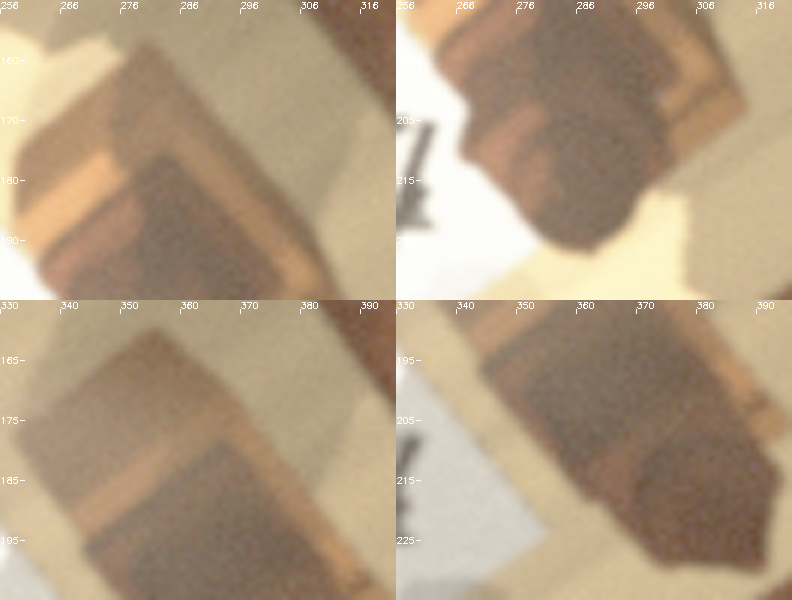

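```bash
python3 - <<'E'
from h import *
m1,_=load("w1");m2,_=load("w2")
sx,sy=347/800,260/600
c=lambda u,v:(100+u*sx-.3,85+v*sy-.3)
B=[plane(m2,c(*p),.01)[:2] for p in [(571,57),(744,293),(420,516),(236,326)]]
B=np.array(B);print("board",B,B.mean(0),[np.linalg.norm(B[i]-B[(i+1)%4]) for i in range(4)],np.degrees(np.arctan2(*(B[0]-B[3])[::-1])))
D=np.array([plane(m2,c(*p),.012)[:2] for p in [(505,215),(588,318),(478,400),(388,298)]]);print("draw",D.mean(0),[np.linalg.norm(D[i]-D[(i+1)%4]) for i in range(4)])
R=np.array([plane(m2,c(*p),.066)[:2] for p in [(335,413),(390,374),(452,434),(397,478)]])
print("restb",R,R.mean(0),[np.linalg.norm(R[i]-R[(i+1)%4]) for i in range(4)])
# heights: rest b corners in w1 box (~): 
for z in(.05,.06,.07):
  print("bar z",z)
bar1=[(18,166),(38,165),(103,290),(84,293)]
P=np.array([plane(m1,p,.014)[:2] for p in bar1]);print("bar w1",P,P.mean(0),[np.linalg.norm(P[i]-P[(i+1)%4]) for i in range(4)])
P=np.array([plane(m1,p,.066)[:2] for p in [(257,189),(298,229)]])
# rest a: w2 outer lip corner points
for n,m,p in [("a outerlipUL w2",m2,(333,176)),("a lip corner w2",m2,(366,171)),("a lip far w2",m2,(395,206)),("a lip far w1",m1,(313,203)),("a near top corner w1",m1,(279,158))]:
  print(n,plane(m,p,.066)[:2],plane(m,p,.010)[:2])
print(tri([(m1,(287,216)),(m2,(391,229))]),tri([(m1,(313,203)),(m2,(395,206))]),proj(m1,(.49,.2244,.15)),proj(m2,(.49,.2244,.15)))
E
```

```text
board [[0.3909 0.2547]
 [0.5646 0.2999]
 [0.6274 0.0595]
 [0.4538 0.0147]] [0.5092 0.1572] [np.float64(0.1794603599606392), np.float64(0.24845830797283383), np.float64(0.17922392093755316), np.float64(0.24812952706224778)] 104.69914101719831
draw [0.5087 0.1582] [np.float64(0.08394496894799168), np.float64(0.0847525775422368), np.float64(0.08924365374520714), np.float64(0.08453512123225058)]
restb [[0.5045 0.0593]
 [0.4956 0.0968]
 [0.5442 0.1124]
 [0.5572 0.0727]] [0.5254 0.0853] [np.float64(0.03847785315866552), np.float64(0.05101492785843177), np.float64(0.04170801030954867), np.float64(0.054435595511942006)]
bar z 0.05
bar z 0.06
bar z 0.07
bar w1 [[ 0.3172 -0.0729]
 [ 0.3274 -0.0485]
 [ 0.5243 -0.0802]
 [ 0.5164 -0.1087]] [ 0.4213 -0.0776] [np.float64(0.026422187074732057), np.float64(0.1993944365917806), np.float64(0.029556421544992655), np.float64(0.20239239773031434)]
a outerlipUL w2 [0.444  0.2026] [0.4641 0.2069]
a lip corner w2 [0.4546 0.2393] [0.4763 0.249 ]
a lip far w2 [0.5105 0.2561] [0.5404 0.2683]
a lip far w1 [0.5099 0.2554] [0.5331 0.2546]
a near top corner w1 [0.4424 0.2416] [0.4557 0.2388]
(array([0.4778, 0.2277, 0.157 ]), [0.0046, 0.0046]) (array([0.5086, 0.2554, 0.0694]), [0.0001, 0.0001]) [287.9839 229.8197] [389.4804 232.9148]
```

The board checks out: sides 179 x 248 mm, axis 104.7°. Rest_a's corner height triangulates to 0.069 m, and the bar measures 200 x 28 mm. Next I hover over the figure with the jaws turned across the rest (about 16°).

Call:
{"name": "arm_command", "arguments": {"rows": "0 -15 30 12 0 0 0;0 -15 30 12 0 0 0;0 -15 30 12 0 0 0;0 -14 31 14 0 0 0;0 0 0 0 0 0 7"}}

```text
time_s: 2.13
position: [0.491, 0.2249, 0.2656]
tool_rot: [[-0.847, 0.532, -0.006], [0.532, 0.847, -0.0], [0.005, -0.003, -1.0]]
ft_force: [-1.6, -0.6, -0.9]
grip_width: 0.0853
```

Call:
{"name": "arm_command", "arguments": {"rows": "0 0 0 0 0 0 7;0 0 0 0 0 0 7;0 0 0 0 0 0 7;0 0 0 0 0 0 7;0 0 0 0 0 0 7"}}

```text
time_s: 2.55
position: [0.4886, 0.2226, 0.2697]
tool_rot: [[-0.381, 0.924, -0.001], [0.924, 0.381, 0.0], [0.0, -0.001, -1.0]]
ft_force: [-0.7, 0.3, -0.2]
grip_width: 0.0857
```

Call:
{"name": "arm_command", "arguments": {"rows": "0 0 0 0 0 0 7;0 0 0 0 0 0 0;0 0 0 0 0 0 0"}}

```text
time_s: 2.8
position: [0.4886, 0.2222, 0.2699]
tool_rot: [[-0.275, 0.961, -0.001], [0.961, 0.275, -0.0], [0.0, -0.001, -1.0]]
ft_force: [0.4, 0.5, -0.1]
grip_width: 0.0854
```

```bash
python3 - <<'E'
from h import *
s=readout.observe();print(s["time_s"],s["position"],s["tool_rot"],s["q"],np.abs(s["qvel"]).max())
m,im=save("wrist","w3")
c=im[60:384,40:472];c=cv2.resize(c,(800,600),interpolation=cv2.INTER_CUBIC);cv2.imwrite("pics/w3c.png",(255*(c/255.)**.7).astype(np.uint8))
E
```

```text
2.8 [0.4886 0.2222 0.2699] [[-0.275   0.9614 -0.0006]
 [ 0.9614  0.275  -0.    ]
 [ 0.0001 -0.0006 -1.    ]] [11.8065 19.636  74.0895  0.005  86.3089 -4.1551] 1.3279915554326072
```

View pics/w3c.png

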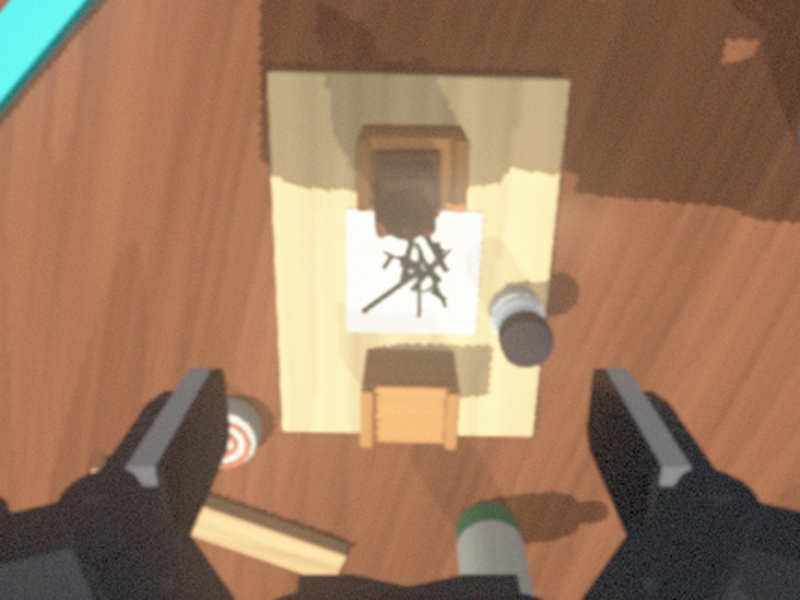

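The hover view (crop scale 1.852) shows the figure between the lips of rest_a, foot back edge at about (372–441,150) and head at (405,215). It is aligned with the jaws. Rest_b's top is at (360–458,388–447).

```bash
python3 - <<'E'
from h import *
m,im=load("w3")
k=432/800
c=lambda u,v:(40+u*k-.25,60+v*k-.25)
R=np.array([[-.275,.9614],[.9614,.275]]).T; T=np.array([.4886,.2222])
def P(n,u,v,z):
    p=plane(m,c(u,v),z);print(n,z,p[:2],"tool mm",((p[:2]-T)@R.T*1000).round(1) )
for n,u,v,z in [("foot L",372,150,.07),("foot R",441,150,.07),("resta L",361,126,.066),("resta R",466,126,.066),("resta frontL",357,208,.066),("resta frontR",467,210,.066),
 ("b backL",361,389,.066),("b backR",458,388,.066),("b frontL",361,446,.066),("b frontR",457,448,.066),("chanL",376,416,.06),("chanR",446,416,.06),("tip",405,235,.15),("b foot backL",367,346,.010),("b foot R",459,349,.01)]:P(n,u,v,z)
# tip height from w1,w2,w3
m1,_=load("w1");m2,_=load("w2")
print(tri([(m1,(286.5,226.5)),(m2,(391,229.5))]))
E
```

```text
foot L 0.07 [0.463  0.2389] tool mm [ 23.1 -20. ]
foot R 0.07 [0.4974 0.2487] tool mm [23.1 15.8]
resta L 0.066 [0.4542 0.2486] tool mm [ 34.9 -25.8]
resta R 0.066 [0.5067 0.2636] tool mm [34.9 28.8]
resta frontL 0.066 [0.4633 0.2053] tool mm [ -9.3 -29. ]
resta frontR 0.066 [0.5209 0.2206] tool mm [-10.4  30.6]
b backL 0.066 [0.4937 0.0971] tool mm [-121.7  -29.5]
b backR 0.066 [0.5493 0.1138] tool mm [-121.    28.6]
b frontL 0.066 [0.5039 0.0579] tool mm [-162.2  -30.5]
b frontR 0.066 [0.5615 0.0729] tool mm [-163.6   29.1]
chanL 0.06 [0.508  0.0774] tool mm [-144.6  -21.2]
chanR 0.06 [0.5497 0.0893] tool mm [-144.5   22.2]
tip 0.15 [0.4855 0.2241] tool mm [ 2.7 -2.5]
b foot backL 0.01 [0.494  0.0962] tool mm [-122.6  -29.4]
b foot R 0.01 [0.5552 0.1113] tool mm [-124.9   33.5]
(array([0.4828, 0.2255, 0.1574]), [0.0001, 0.0001])
```

Figure centre relative to TCP: tool (+4.5, -2.5) mm, with the tip triangulating to about 0.15 m as expected. Rest_b is about 154 mm away along -x. Now I centre, go down and grip.

Call:
{"name": "arm_command", "arguments": {"rows": "0 4.5 -2.5 10 0 0 0;0 0 0 40 0 0 0;0 0 0 40 0 0 0;0 0 0 40 0 0 0;0 0 0 30 0 0 0"}}

```text
time_s: 3.27
position: [0.4839, 0.2251, 0.1075]
tool_rot: [[-0.274, 0.962, -0.002], [0.962, 0.274, -0.0], [0.0, -0.002, -1.0]]
ft_force: [-0.1, -0.1, 0.2]
grip_width: 0.0857
```

Call:
{"name": "arm_command", "arguments": {"rows": "0 0 0 10 0 0 0;0 0 0 0 0 0 0;0.5 0 0 0 0 0 0;1 0 0 0 0 0 0;1 0 0 0 0 0 0", "squeeze": 40}}

```text
time_s: 3.68
position: [0.4859, 0.2253, 0.1022]
tool_rot: [[-0.271, 0.963, 0.004], [0.963, 0.271, 0.001], [-0.0, 0.004, -1.0]]
ft_force: [0.3, 0.6, 0.3]
grip_width: 0.0515
```

Call:
{"name": "arm_command", "arguments": {"rows": "1 0 0 0 0 0 0;1 0 0 0 0 0 0;1 0 0 0 0 0 0;1 0 0 0 0 0 0;1 0 0 0 0 0 0"}}

```text
time_s: 4.1
position: [0.4854, 0.2251, 0.1015]
tool_rot: [[-0.271, 0.963, 0.002], [0.963, 0.271, 0.0], [-0.0, 0.002, -1.0]]
ft_force: [-0.9, -0.9, 6.1]
grip_width: 0.0274
```

Call:
{"name": "arm_command", "arguments": {"rows": "1 0 0 -10 0 0 0;1 0 0 -30 0 0 0;1 0 0 -40 0 0 0;1 0 0 -40 0 0 0;1 0 0 -40 0 0 0"}}

```text
time_s: 4.52
position: [0.484, 0.2248, 0.2628]
tool_rot: [[-0.271, 0.963, -0.001], [0.963, 0.271, -0.0], [0.0, -0.001, -1.0]]
ft_force: [1.5, 0.1, -2.4]
grip_width: 0.0273
```

```bash
python3 - <<'E'
from h import *
s=readout.observe();print(s["time_s"],s["position"],s["tool_rot"],s["q"],s["ft_force"],s["grip_width"])
from scipy.spatial.transform import Rotation
a=eyes.camera_model("scene");b=eyes.camera_model("side")
# slab, cat in start images
for n,m in(("scene",a),("side",b)):
    im=cv2.imread(f"pics/{n}0.png");hsv=cv2.cvtColor(im,cv2.COLOR_BGR2HSV)
    mk=cv2.inRange(hsv,(0,0,150),(180,60,255));mk=cv2.morphologyEx(mk,cv2.MORPH_OPEN,np.ones((3,3)))
    lab,nn=cv2.connectedComponents(mk)[::-1][0],0
    c0=proj(m,(.66,-.25,.025))
    l=lab[int(c0[1]),int(c0[0])];M=(lab==l).astype(np.uint8)
    c=max(cv2.findContours(M,0,2)[0],key=cv2.contourArea);q=cv2.approxPolyDP(cv2.convexHull(c),3,True)[:,0]
    for p in q:print(n,p,plane(m,p,.025)[:2],plane(m,p,0)[:2])
E
```

```text
4.5167 [0.484  0.2248 0.2628] [[-0.2705  0.9627 -0.0009]
 [ 0.9627  0.2705 -0.0002]
 [ 0.     -0.0009 -1.    ]] [12.1958 19.6027 75.3297 -0.0006 85.1203 -3.4993] [ 1.4643  0.1159 -2.4399] 0.027262280595161077
scene [125 258] [ 0.7031 -0.3259] [ 0.6857 -0.3361]
scene [135 233] [ 0.6025 -0.3196] [ 0.5824 -0.3297]
scene [194 237] [ 0.6112 -0.1228] [ 0.5914 -0.1277]
scene [187 266] [ 0.7251 -0.129 ] [ 0.7082 -0.1341]
scene [132 264] [ 0.7244 -0.2986] [ 0.7075 -0.3081]
side [208 138] [ 0.7084 -0.3167] [ 0.7196 -0.3574]
side [237 140] [ 0.6038 -0.3154] [ 0.6117 -0.3561]
side [225 172] [ 0.6085 -0.1181] [ 0.6166 -0.1528]
```

Call:
{"name": "arm_command", "arguments": {"rows": "1 -37 2 0 0 0 0;1 -37 2 0 0 0 0;1 -37 2 0 0 0 0;1 -37 2 0 0 0 0;1 -37 2 0 0 0 0"}}

```text
time_s: 4.93
position: [0.5443, 0.048, 0.2611]
tool_rot: [[-0.271, 0.963, -0.0], [0.963, 0.271, 0.0], [0.0, -0.0, -1.0]]
ft_force: [0.3, 0.6, -2.7]
grip_width: 0.0275
```

Call:
{"name": "arm_command", "arguments": {"rows": "1 -37 2 0 0 0 0;1 -37 2 0 0 0 0;1 -37 2 0 0 0 0;1 -37 2 0 0 0 0;1 -37 2 0 0 0 0"}}

```text
time_s: 5.35
position: [0.604, -0.1275, 0.2609]
tool_rot: [[-0.27, 0.963, -0.001], [0.963, 0.27, 0.0], [0.001, -0.001, -1.0]]
ft_force: [1.3, 0.4, -1.1]
grip_width: 0.0276
```

Call:
{"name": "arm_command", "arguments": {"rows": "1 -37 3 0 0 0 0;1 -37 3 0 0 0 0;1 -37 3 0 0 0 0;1 -30 2 0 0 0 0;1 0 0 0 0 0 0"}}

```text
time_s: 5.77
position: [0.6528, -0.264, 0.2588]
tool_rot: [[-0.266, 0.964, -0.002], [0.964, 0.266, -0.0], [0.0, -0.002, -1.0]]
ft_force: [0.6, -0.2, -2.8]
grip_width: 0.0274
```

Call:
{"name": "arm_command", "arguments": {"rows": "1 0 0 0 0 0 0;1 0 0 0 0 0 0"}}

```text
time_s: 5.93
position: [0.6526, -0.258, 0.2605]
tool_rot: [[-0.271, 0.963, -0.001], [0.963, 0.271, 0.001], [0.001, -0.001, -1.0]]
ft_force: [-0.4, -0.7, -1.2]
grip_width: 0.0272
```

```bash
python3 - <<'E'
from h import *
s=readout.observe();print(s["time_s"],s["position"],s["tool_rot"],s["q"],s["ft_force"],s["grip_width"])
m,im=save("wrist","w4")
mm,im2=save("scene","s4");h,w=230,256
c=cv2.resize(im,(512,384));d=cv2.resize(im2[180:300,90:230],(280,240),interpolation=cv2.INTER_CUBIC)
A=np.zeros((384,792,3),np.uint8);A[:,:512]=c;A[:240,512:]=d;cv2.imwrite("pics/w4c.png",A)
E
```

```text
5.9333 [ 0.6526 -0.258   0.2605] [[-0.2706  0.9627 -0.0007]
 [ 0.9627  0.2706  0.0007]
 [ 0.0008 -0.0005 -1.    ]] [-31.2126  37.9471  43.9674   0.0116  98.1403 -46.9103] [-0.4141 -0.6614 -1.2303] 0.02716590169879454
```

View pics/w4c.png

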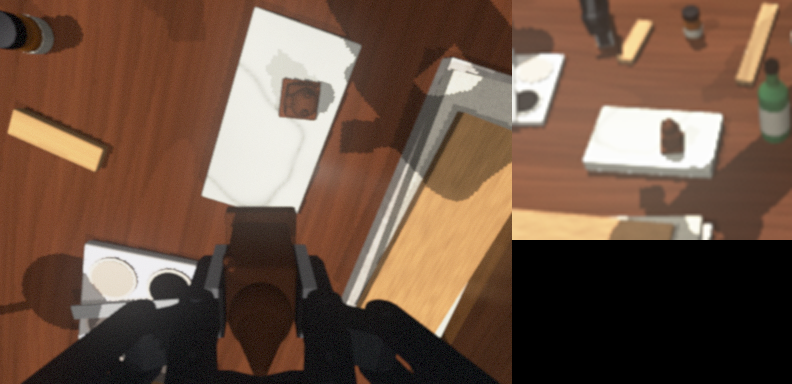

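The wrist view shows the slab corners at about (256,8), (361,45) and (203,195), with the near corner hidden. The cat's foot is at (278–320,78–120). The figure hangs straight in the fingers.

```bash
python3 - <<'E'
from h import *
m,im=load("w4")
hsv=cv2.cvtColor(im,cv2.COLOR_BGR2HSV)
mk=cv2.inRange(hsv,(0,0,90),(180,70,255));mk[220:]=0;mk[:,:190]=0;mk[:,370:]=0
c=max(cv2.findContours(mk,0,2)[0],key=cv2.contourArea);q=cv2.approxPolyDP(cv2.convexHull(c),4,True)[:,0]
print(q.tolist())
C=np.array([plane(m,p,.025)[:2] for p in[(256,8),(361,45),(203,195)]])
print(C,np.linalg.norm(C[0]-C[1]),np.linalg.norm(C[0]-C[2]),(C[1]+C[2])/2)
ctr=(C[1]+C[2])/2;y=(C[0]-C[2]);y/=np.linalg.norm(y);x=np.array([y[1],-y[0]])
if x[0]<0:x=-x
print("axes",x,y)
for n,p,z in[("catfoot",(280,118),.025),("catfootR",(318,120),.025),("catback",(281,79),.06)]:
    P=plane(m,p,z)[:2];print(n,P,(P-ctr)@x,(P-ctr)@y)
for t in[(.6526,-.258),(.652,-.270)]:
    d=np.array(t)-ctr;print(d@x,d@y)
# figure foot front-bottom edge -> height of underside check
z=.2605-.1015+.06
for p in[(228,207),(295,207)]:print(plane(m,p,z))
E
```

```text
[[254, 7], [361, 45], [316, 173], [296, 213], [238, 207], [201, 195]]
[[ 0.6088 -0.1215]
 [ 0.7163 -0.1249]
 [ 0.6016 -0.3187]] 0.1075133554296403 0.197293465888071 [ 0.659  -0.2218]
axes [ 0.9993 -0.0366] [0.0366 0.9993]
catfoot [ 0.6604 -0.2136] 0.001096767166478335 0.008219290226406639
catfootR [ 0.6992 -0.2048] 0.039600566977972505 0.01842583466064213
catback [ 0.6481 -0.1765] -0.012476855268669793 0.044863048876221584
-0.005035339102660214 -0.036412614946262634
-0.005195718923198285 -0.04842653513549164
[ 0.6306 -0.2466  0.219 ]
[ 0.6647 -0.237   0.219 ]
```

Call:
{"name": "arm_command", "arguments": {"rows": "1 -17 0 0 0 0 0;1 0 0 40 0 0 0;1 0 0 40 0 0 0;1 0 0 40 0 0 0;1 0 0 30 0 0 0"}}

```text
time_s: 6.45
position: [0.6566, -0.2731, 0.1077]
tool_rot: [[-0.272, 0.962, -0.003], [0.962, 0.272, 0.002], [0.002, -0.002, -1.0]]
ft_force: [0.7, -0.3, -1.6]
grip_width: 0.0276
```

Call:
{"name": "arm_command", "arguments": {"rows": "1 0 0 20 0 0 0;1 0 0 14 0 0 0;1 0 0 4 0 0 0;1 0 0 0 0 0 0;1 0 0 0 0 0 0"}}

```text
time_s: 6.87
position: [0.658, -0.2746, 0.0738]
tool_rot: [[-0.271, 0.963, 0.002], [0.963, 0.271, -0.001], [-0.001, 0.001, -1.0]]
ft_force: [0.6, -0.5, -2.0]
grip_width: 0.0277
```

Call:
{"name": "arm_command", "arguments": {"rows": "1 0 0 1.5 0 0 0;1 0 0 1.5 0 0 0;1 0 0 0 0 0 0;1 0 0 0 0 0 0"}}

```text
time_s: 7.2
position: [0.6576, -0.275, 0.0697]
tool_rot: [[-0.27, 0.963, 0.0], [0.963, 0.27, -0.0], [-0.0, 0.0, -1.0]]
ft_force: [-0.3, 0.3, -2.0]
grip_width: 0.0274
```

Call:
{"name": "arm_command", "arguments": {"rows": "1 0 0 1.5 0 0 0;1 0 0 1 0 0 0;1 0 0 0 0 0 0;1 0 0 0 0 0 0"}}

```text
time_s: 7.53
position: [0.6575, -0.275, 0.0667]
tool_rot: [[-0.27, 0.963, -0.0], [0.963, 0.27, 0.0], [0.0, -0.0, -1.0]]
ft_force: [-0.2, 0.4, -2.3]
grip_width: 0.0276
```

Call:
{"name": "arm_command", "arguments": {"rows": "1 0 0 0.5 0 0 0;1 0 0 0 0 0 0;1 0 0 0 0 0 0"}}

```text
time_s: 7.78
position: [0.6576, -0.275, 0.0666]
tool_rot: [[-0.27, 0.963, 0.0], [0.963, 0.27, -0.0], [-0.0, 0.0, -1.0]]
ft_force: [-0.3, 0.1, 0.2]
grip_width: 0.0278
```

Call:
{"name": "arm_command", "arguments": {"rows": "1 0 0 0.5 0 0 0;0.6 0 0 0 0 0 0;0.5 0 0 0 0 0 0;0.3 0 0 0 0 0 0;0 0 0 0 0 0 0"}}

```text
time_s: 8.2
position: [0.6576, -0.275, 0.0657]
tool_rot: [[-0.27, 0.963, 0.0], [0.963, 0.27, 0.0], [-0.0, 0.0, -1.0]]
ft_force: [0.9, 0.2, -0.9]
grip_width: 0.0653
```

Call:
{"name": "arm_command", "arguments": {"rows": "0 0 0 0 0 0 0;0 0 0 0 0 0 0;0 0 0 0 0 0 0;0 0 0 -10 0 0 0;0 0 0 -25 0 0 0"}}

```text
time_s: 8.62
position: [0.6562, -0.2742, 0.0982]
tool_rot: [[-0.27, 0.963, -0.006], [0.963, 0.27, 0.004], [0.005, -0.005, -1.0]]
ft_force: [0.2, -0.1, 0.3]
grip_width: 0.0853
```

Call:
{"name": "arm_command", "arguments": {"rows": "0 0 0 -40 0 0 0;0 0 0 -40 0 0 0;0 0 0 -40 0 0 0;0 0 0 -30 0 0 0;0 0 0 0 0 0 0"}}

```text
time_s: 9.03
position: [0.6587, -0.2755, 0.26]
tool_rot: [[-0.27, 0.963, 0.012], [0.963, 0.271, -0.007], [-0.01, 0.009, -1.0]]
ft_force: [0.7, 1.1, 0.6]
grip_width: 0.0855
```

```bash
python3 - <<'E'
from h import *
s=readout.observe();print(s["time_s"],s["position"],s["q"],s["ft_force"],s["grip_width"])
m,im=save("wrist","w5");_,i2=save("scene","s5");_,i3=save("side","d5")
A=np.zeros((500,792,3),np.uint8);A[:384,:512]=im;A[:240,512:]=cv2.resize(i2[180:300,90:230],(280,240),interpolation=cv2.INTER_CUBIC)
A[250:490,512:]=cv2.resize(i3[100:220,170:310],(280,240),interpolation=cv2.INTER_CUBIC);cv2.imwrite("pics/w5c.png",A)
E
```

```text
9.0333 [ 0.6587 -0.2755  0.26  ] [-32.1734  39.039   41.9526  -0.0001  98.2102 -47.8707] [0.6945 1.084  0.5559] 0.08546245773900168
```

View pics/w5c.png

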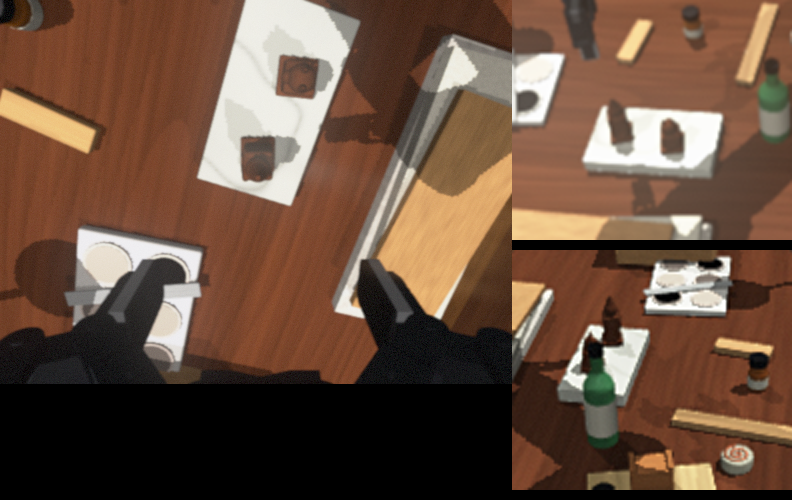

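The figure stands upright on the slab's free side, at wrist view (258,158), clear of the cat at (298,77). Next I fly to a spot where the bar and both bare rests show, turning the tool about -65° so the jaws lie across the bar.

Call:
{"name": "arm_command", "arguments": {"rows": "0 33 -9 -15 0 0 0;0 35 -10 -10 0 0 0;0 37 -10 -6 0 0 0;0 37 -10 -6 0 0 0;0 37 -10 -6 0 0 0"}}

```text
time_s: 9.6
position: [0.5603, -0.1143, 0.2925]
tool_rot: [[-0.27, 0.963, -0.003], [0.963, 0.27, 0.001], [0.002, -0.002, -1.0]]
ft_force: [0.5, -0.1, -0.0]
grip_width: 0.0853
```

Call:
{"name": "arm_command", "arguments": {"rows": "0 37 -10 -6 0 0 0;0 37 -10 -6 0 0 0;0 37 -10 -6 0 0 0;0 37 -10 -6 0 0 0;0 37 -10 -4 0 0 0"}}

```text
time_s: 10.02
position: [0.4622, 0.0501, 0.321]
tool_rot: [[-0.27, 0.963, -0.002], [0.963, 0.27, 0.0], [0.001, -0.002, -1.0]]
ft_force: [1.7, -0.1, 0.8]
grip_width: 0.085
```

Call:
{"name": "arm_command", "arguments": {"rows": "0 36 -6 0 0 0 0;0 0 0 0 0 0 -7;0 0 0 0 0 0 -7;0 0 0 0 0 0 -7;0 0 0 0 0 0 -7"}}

```text
time_s: 10.43
position: [0.4477, 0.0821, 0.3206]
tool_rot: [[-0.695, 0.719, -0.003], [0.719, 0.695, 0.0], [0.002, -0.002, -1.0]]
ft_force: [-0.5, 0.0, -0.1]
grip_width: 0.0853
```

Call:
{"name": "arm_command", "arguments": {"rows": "0 0 0 0 0 0 -7;0 0 0 0 0 0 -7;0 0 0 0 0 0 -7;0 0 0 0 0 0 -7;0 0 0 0 0 0 -7"}}

```text
time_s: 10.85
position: [0.4478, 0.0818, 0.3205]
tool_rot: [[-0.982, 0.19, -0.003], [0.19, 0.982, 0.0], [0.003, -0.0, -1.0]]
ft_force: [0.1, -0.6, 0.1]
grip_width: 0.0852
```

Call:
{"name": "arm_command", "arguments": {"rows": "0 0 0 0 0 0 -2;0 0 0 0 0 0 0;0 0 0 0 0 0 0"}}

```text
time_s: 11.1
position: [0.448, 0.0818, 0.3209]
tool_rot: [[-0.987, 0.163, -0.002], [0.163, 0.987, 0.0], [0.002, -0.0, -1.0]]
ft_force: [-0.4, 0.3, -0.3]
grip_width: 0.0856
```

```bash
python3 - <<'E'
from h import *
s=readout.observe();print(s["time_s"],s["position"],s["tool_rot"],s["q"],np.abs(s["qvel"]).max())
m,im=save("wrist","w6")
a=plane(m,(0,0),.06);print([plane(m,p,.03)[:2] for p in[(0,0),(511,0),(511,383),(0,383)]])
print(proj(m,(.525,.085,.066)),proj(m,(.485,.23,.066)),proj(m,(.421,-.078,.014)))
cv2.imwrite("pics/w6c.png",cv2.resize(im,(800,600),interpolation=cv2.INTER_CUBIC))
E
```

```text
11.1 [0.448  0.0818 0.3209] [[-0.9866  0.1634 -0.0022]
 [ 0.1634  0.9866  0.0001]
 [ 0.0022 -0.0002 -1.    ]] [ -4.6086   9.4727  79.7854  -0.0016  90.8662 -85.2041] 0.3338799922637789
[array([ 0.2424, -0.1707]), array([0.3329, 0.3766]), array([0.8888, 0.4141]), array([ 0.755 , -0.3895])]
[273.5339 214.8596] [392.9997 164.0044] [133.9129 144.3468]
```

View pics/w6c.png

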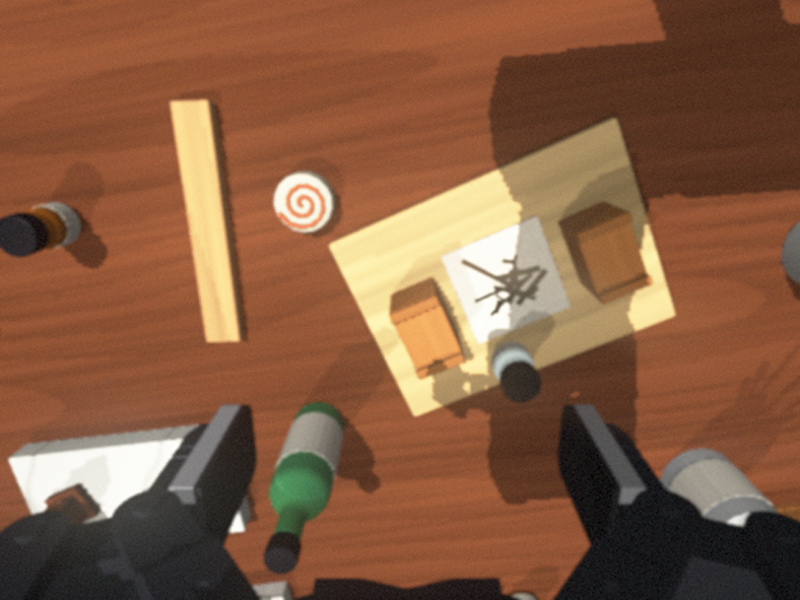

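This view shows the whole bar from (190,100) to (223,342), the bare rest_a top around (612,265) and rest_b's around (428,340). I'll measure all three, with the second views as a height check.

```bash
python3 - <<'E'
from h import *
m,im=load("w6");S=1.5625
hsv=cv2.cvtColor(im,cv2.COLOR_BGR2HSV)
mk=cv2.inRange(hsv,(14,60,120),(32,200,255));mk[:,180:]=0;mk[:50]=0;mk[250:]=0;mk[:,:100]=0
c=max(cv2.findContours(mk,0,2)[0],key=cv2.contourArea);c=cv2.convexHull(c)
q=cv2.approxPolyDP(c,5,True)[:,0].astype(float);print("px",q.tolist())
q=np.array([(171,101),(209,99),(241,341),(206,342)])/S-.2
P=np.array([plane(m,p,.014)[:2] for p in q]);print("bar",P,P.mean(0),[round(float(np.linalg.norm(P[i]-P[(i+1)%4])),4) for i in range(4)])
d=(P[2]+P[3]-P[0]-P[1]);print("ang",np.degrees(np.arctan2(d[1],d[0])))
m1,_=load("w1")
for pa,pb in [((18,166),q[0]),((38,165),q[1]),((103,290),q[2])]:print(tri([(m1,pa),(m,pb)]))
for n,K in[("b",[(391,317),(435,305),(467,361),(420,378)]),("a",[(577,258),(632,237),(651,281),(603,303)])]:
    K=np.array(K)/S-.2;R=np.array([plane(m,p,.066)[:2] for p in K])
    print(n,R,R.mean(0),[round(float(np.linalg.norm(R[i]-R[(i+1)%4])),4) for i in range(4)])
E
```

```text
px [[110.0, 64.0], [134.0, 65.0], [152.0, 218.0], [131.0, 216.0]]
bar [[ 0.3234 -0.0801]
 [ 0.3267 -0.0511]
 [ 0.5245 -0.0793]
 [ 0.5204 -0.11  ]] [ 0.4238 -0.0801] [0.0292, 0.1998, 0.031, 0.1993]
ang -8.378917266004763
(array([ 0.3184, -0.089 , -0.0074]), [0.0029, 0.0029])
(array([ 0.3266, -0.0533,  0.0074]), [0.0005, 0.0005])
(array([ 0.5235, -0.0784,  0.0164]), [0.0002, 0.0002])
b [[0.5049 0.0597]
 [0.5008 0.0943]
 [0.551  0.1123]
 [0.5597 0.0735]] [0.5291 0.0849] [0.0348, 0.0534, 0.0397, 0.0565]
a [[0.4816 0.2028]
 [0.4724 0.2432]
 [0.5084 0.2562]
 [0.52   0.22  ]] [0.4956 0.2306] [0.0415, 0.0383, 0.038, 0.0421]
```

Second views agree: rest_a is at about (0.486,0.231), rest_b at (0.527,0.085), axis 105.8°, spacing 152 mm. The bar is at (0.424,-0.080), angle -8.4°, with top corners triangulating to about 0.015 m. One far-edge corner pair disagreed, because it was a poor pick. The ammonite is close, so I go down with the jaws partly closed.

Call:
{"name": "arm_command", "arguments": {"rows": "0.35 -0.5 -33 22 0 0 0;0.35 -0.5 -33 22 0 0 0;0.35 -0.5 -33 22 0 0 0;0.35 -0.5 -33 22 0 0 0;0.35 -0.5 -32 22 0 0 -1"}}

```text
time_s: 11.57
position: [0.4234, -0.0818, 0.2107]
tool_rot: [[-0.989, 0.146, -0.0], [0.146, 0.989, 0.0], [0.0, 0.0, -1.0]]
ft_force: [0.7, -0.3, -0.0]
grip_width: 0.0556
```

Call:
{"name": "arm_command", "arguments": {"rows": "0.35 0 0 40 0 0 0;0.35 0 0 40 0 0 0;0.35 0 0 30 0 0 0;0.35 0 0 0 0 0 0;0.35 0 0 0 0 0 0"}}

```text
time_s: 11.98
position: [0.4239, -0.0804, 0.1016]
tool_rot: [[-0.989, 0.145, -0.003], [0.145, 0.989, 0.001], [0.003, 0.001, -1.0]]
ft_force: [0.2, 0.3, 0.2]
grip_width: 0.0555
```

```bash
python3 - <<'E'
from h import *
s=readout.observe();print(s["time_s"],s["position"],s["tool_rot"],s["grip_width"])
m,im=save("wrist","w7")
cv2.imwrite("pics/w7c.png",cv2.resize(im,(640,480),interpolation=cv2.INTER_CUBIC))
hsv=cv2.cvtColor(im,cv2.COLOR_BGR2HSV)
mk=cv2.inRange(hsv,(14,60,120),(32,200,255));mk=cv2.morphologyEx(mk,cv2.MORPH_OPEN,np.ones((5,5)))
T=s["position"][:2];R=s["tool_rot"][:2,:2]
for v in range(20,340,40):
    u=np.flatnonzero(mk[v]);u=u[(u>150)&(u<370)]
    if len(u)>10:
        e=[((plane(m,(x,v),.014)[:2]-T)@R*1000).round(1) for x in(u[0],u[-1]+1)];print(v,u[0],u[-1],e)
E
```

```text
11.9833 [ 0.4239 -0.0804  0.1016] [[-0.9894  0.1455 -0.0027]
 [ 0.1455  0.9894  0.0013]
 [ 0.0028  0.0009 -1.    ]] 0.05548245708662702
60 234 284 [array([ 92.7, -15.8]), array([92.7, 14.1])]
100 235 283 [array([ 70. , -15.8]), array([70., 14.])]
140 236 283 [array([ 45.5, -15.7]), array([45.5, 14.6])]
180 237 282 [array([ 19.2, -15.7]), array([19.2, 14.5])]
220 238 281 [array([ -9.3, -15.6]), array([-9.4, 14.5])]
260 240 280 [array([-40.3, -14.8]), array([-40.3,  14.4])]
300 241 280 [array([-73.9, -14.7]), array([-74.,  15.])]
```

View pics/w7c.png

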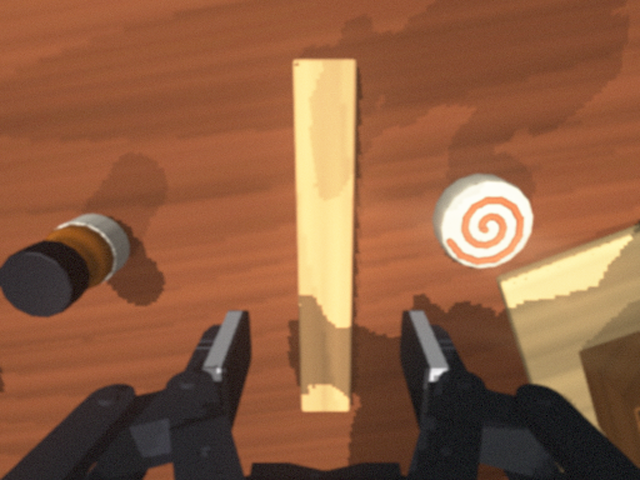

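The bar is 30 mm wide in the view and centred to within 1 mm between the jaws, with the ammonite (485,220) and ink jar (90,255) clear. Going down to grip.

Call:
{"name": "arm_command", "arguments": {"rows": "0.35 0 -0.6 35 0 0 0;0.35 0 0 35 0 0 0;0.35 0 0 11 0 0 0;0.35 0 0 0 0 0 0;0.35 0 0 0 0 0 0"}}

```text
time_s: 12.45
position: [0.4252, -0.0815, 0.0223]
tool_rot: [[-0.99, 0.144, 0.002], [0.144, 0.99, -0.001], [-0.002, -0.001, -1.0]]
ft_force: [0.3, 0.1, 0.6]
grip_width: 0.0558
```

Call:
{"name": "arm_command", "arguments": {"rows": "1 0 0 0 0 0 0;1 0 0 0 0 0 0;1 0 0 0 0 0 0;1 0 0 0 0 0 0;1 0 0 0 0 0 0", "squeeze": 50}}

```text
time_s: 12.87
position: [0.4251, -0.0814, 0.0227]
tool_rot: [[-0.99, 0.144, 0.003], [0.144, 0.99, -0.002], [-0.004, -0.001, -1.0]]
ft_force: [-1.2, 0.9, 12.4]
grip_width: 0.0284
```

Call:
{"name": "arm_command", "arguments": {"rows": "1 0 0 -8 0 0 0;1 0 0 -25 0 0 0;1 0 0 -40 0 0 0;1 0 0 -40 0 0 0;1 0 0 -40 0 0 0"}}

```text
time_s: 13.28
position: [0.4235, -0.0807, 0.1768]
tool_rot: [[-0.989, 0.145, 0.001], [0.145, 0.989, -0.0], [-0.001, -0.0, -1.0]]
ft_force: [1.3, -0.3, -1.5]
grip_width: 0.0283
```

Call:
{"name": "arm_command", "arguments": {"rows": "1 0 0 -34 0 0 0;1 -6.5 34 0 0 0 0;1 -6.5 36 0 0 0 0;1 -6.5 36 0 0 0 0;1 -6.5 36 0 0 0 0"}}

```text
time_s: 13.7
position: [0.4703, 0.0573, 0.2093]
tool_rot: [[-0.989, 0.145, 0.002], [0.145, 0.989, -0.0], [-0.002, 0.0, -1.0]]
ft_force: [1.4, -0.4, 0.3]
grip_width: 0.0284
```

Call:
{"name": "arm_command", "arguments": {"rows": "1 -6.5 36 0 0 0 0;1 -6.5 36 0 0 0 0;1 -6.5 35 0 0 0 0;1 0 0 0 0 0 6;1 0 0 0 0 0 7"}}

```text
time_s: 14.12
position: [0.5049, 0.1606, 0.2087]
tool_rot: [[-0.931, 0.365, 0.001], [0.365, 0.931, 0.0], [-0.001, 0.0, -1.0]]
ft_force: [0.0, -1.0, -0.8]
grip_width: 0.0285
```

Call:
{"name": "arm_command", "arguments": {"rows": "1 0 0 0 0 0 7;1 0 0 0 0 0 7;1 0 0 0 0 0 7;1 0 0 0 0 0 7;1 0 0 0 0 0 7"}}

```text
time_s: 14.53
position: [0.5048, 0.1588, 0.209]
tool_rot: [[-0.55, 0.835, 0.001], [0.835, 0.55, 0.0], [-0.0, 0.001, -1.0]]
ft_force: [0.3, 0.4, 0.2]
grip_width: 0.0283
```

Call:
{"name": "arm_command", "arguments": {"rows": "1 0 0 0 0 0 7;1 0 0 0 0 0 7;1 0 0 0 0 0 4;1 0 0 0 0 0 0;1 0 0 0 0 0 0"}}

```text
time_s: 14.95
position: [0.5049, 0.1588, 0.2087]
tool_rot: [[-0.273, 0.962, 0.001], [0.962, 0.273, 0.0], [-0.0, 0.001, -1.0]]
ft_force: [0.4, 0.1, -0.6]
grip_width: 0.0284
```

```bash
python3 - <<'E'
from h import *
s=readout.observe();print(s["time_s"],s["position"],s["tool_rot"],s["q"],s["grip_width"],s["ft_force"],np.abs(s["qvel"]).max())
save("side","d8");m,im=save("wrist","w8")
cv2.imwrite("pics/w8c.png",cv2.resize(im,(800,600),interpolation=cv2.INTER_CUBIC))
E
```

```text
14.95 [0.5049 0.1588 0.2087] [[-0.2727  0.9621  0.0009]
 [ 0.9621  0.2727  0.0001]
 [-0.0002  0.0009 -1.    ]] [  4.6286  21.6104  81.5672   0.0008  76.7714 -11.1981] 0.028422992743074922 [ 0.4196  0.1222 -0.5853] 0.6413445404552642
```

View pics/w8c.png

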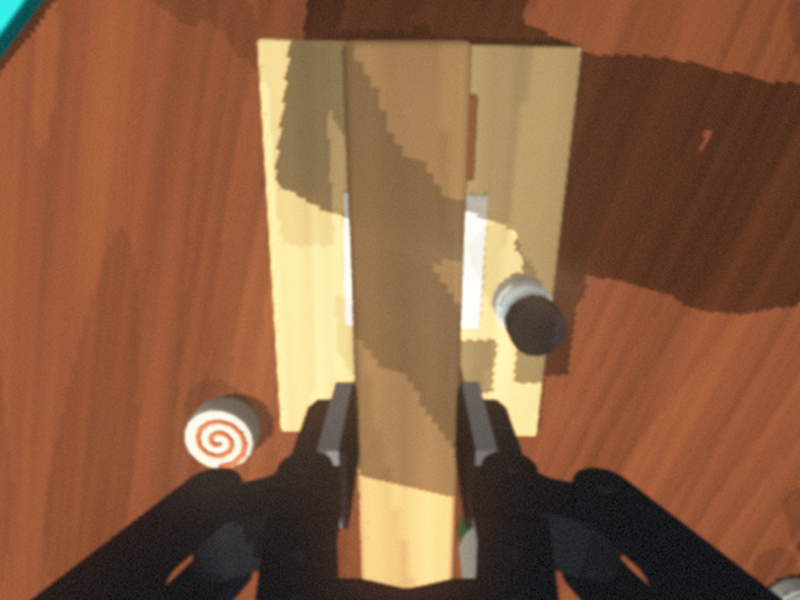

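```bash
python3 - <<'E'
from h import *
s=readout.observe();T=s["position"];R=s["tool_rot"]
m,im=load("w8");S=1.5625
f=lambda X:(proj(m,T+R@np.array(X))*S).round(0)
zb=lambda h:.0227-h   # tool z of bar heights
print("bar top far corners",f((.1,-.015,zb(.014))),f((.1,.015,zb(.014))),"edges at x=.05",f((.05,-.015,zb(.014))),f((.05,.015,zb(.014))),"x=-.03",f((-.03,-.015,zb(.014))),f((-.03,.015,zb(.014))))
for p in[(477,95),(474,178)]:
    P=plane(m,(p[0]/S,p[1]/S),.066);print("resta R edge tool",(R.T@(P-T)*1000).round(1))
E
```

```text
bar top far corners [347.  39.] [477.  40.] edges at x=.05 [353. 251.] [468. 251.] x=-.03 [362. 503.] [459. 503.]
resta R edge tool [ 92.9  32.1 142.4]
resta R edge tool [ 54.5  32.2 142.4]
```

The bar is held level and centred, with its ends within 2 mm of prediction. Rest_a's outer edge reads +32 mm against an ideal +30, so I shift y by +2.5 mm and lower in stages.

Call:
{"name": "arm_command", "arguments": {"rows": "1 0 2.5 20 0 0 0;1 0 0 35 0 0 0;1 0 0 35 0 0 0;1 0 0 20 0 0 0;1 0 0 8 0 0 0"}}

```text
time_s: 15.47
position: [0.5062, 0.1592, 0.0872]
tool_rot: [[-0.272, 0.962, -0.005], [0.962, 0.272, -0.0], [0.001, -0.005, -1.0]]
ft_force: [-0.1, -0.5, -0.3]
grip_width: 0.0282
```

Call:
{"name": "arm_command", "arguments": {"rows": "1 0 0 2 0 0 0;1 0 0 0 0 0 0;1 0 0 0 0 0 0;1 0 0 1.5 0 0 0;1 0 0 0 0 0 0"}}

```text
time_s: 15.88
position: [0.508, 0.1595, 0.0872]
tool_rot: [[-0.271, 0.963, 0.002], [0.963, 0.271, 0.0], [-0.0, 0.002, -1.0]]
ft_force: [0.5, 0.2, -0.8]
grip_width: 0.0284
```

```bash
python3 - <<'E'
from h import *
s=readout.observe();print(s["time_s"],s["position"],s["tool_rot"],s["ft_force"],s["wrist_torque"],s["grip_width"])
E
```

```text
15.8833 [0.508  0.1595 0.0872] [[-0.2706  0.9627  0.0019]
 [ 0.9627  0.2706  0.0002]
 [-0.0004  0.0019 -1.    ]] [ 0.5031  0.1983 -0.8313] [ 0.0163  0.0333 -0.0135] 0.028436799847051972
```

Call:
{"name": "arm_command", "arguments": {"rows": "1 0 0 1.5 0 0 0;1 0 0 1 0 0 0;1 0 0 0 0 0 0;1 0 0 0 0 0 0"}}

```text
time_s: 16.22
position: [0.5076, 0.1594, 0.0838]
tool_rot: [[-0.27, 0.963, 0.0], [0.963, 0.27, -0.0], [-0.0, 0.0, -1.0]]
ft_force: [-0.7, 0.0, -0.9]
grip_width: 0.0282
```

Call:
{"name": "arm_command", "arguments": {"rows": "1 0 0 1 0 0 0;1 0 0 0 0 0 0;1 0 0 0 0 0 0"}}

```text
time_s: 16.47
position: [0.5076, 0.1594, 0.0828]
tool_rot: [[-0.27, 0.963, 0.0], [0.963, 0.27, -0.0], [-0.0, 0.0, -1.0]]
ft_force: [-0.0, 0.8, -0.3]
grip_width: 0.0282
```

Call:
{"name": "arm_command", "arguments": {"rows": "1 0 0 1 0 0 0;1 0 0 0 0 0 0;1 0 0 0 0 0 0"}}

```text
time_s: 16.72
position: [0.5076, 0.1594, 0.0827]
tool_rot: [[-0.271, 0.963, 0.001], [0.963, 0.271, -0.0], [-0.0, 0.001, -1.0]]
ft_force: [-2.7, 0.0, 7.9]
grip_width: 0.0288
```

Contact came exactly at the predicted height (0.0827, i.e. underside at 0.060), so the bar is on the flats and not on the lips. Releasing.

Call:
{"name": "arm_command", "arguments": {"rows": "0.6 0 0 0 0 0 0;0.5 0 0 0 0 0 0;0.4 0 0 0 0 0 0;0.2 0 0 0 0 0 0;0.2 0 0 0 0 0 0"}}

```text
time_s: 17.13
position: [0.5075, 0.1594, 0.0817]
tool_rot: [[-0.27, 0.963, -0.0], [0.963, 0.27, -0.0], [0.0, -0.0, -1.0]]
ft_force: [0.6, 1.0, -0.2]
grip_width: 0.0684
```

Call:
{"name": "arm_command", "arguments": {"rows": "0.2 0 0 0 0 0 0;0.2 0 0 -5 0 0 0;0.2 0 0 -20 0 0 0;0.2 0 0 -35 0 0 0;0.2 0 0 -40 0 0 0"}}

```text
time_s: 17.55
position: [0.5067, 0.1593, 0.1821]
tool_rot: [[-0.27, 0.963, -0.004], [0.963, 0.27, -0.0], [0.001, -0.004, -1.0]]
ft_force: [1.3, -0.1, 0.2]
grip_width: 0.0685
```

Call:
{"name": "arm_command", "arguments": {"rows": "0.2 0 0 -40 0 0 0;0.2 0 0 -40 0 0 0;0.2 0 0 -30 0 0 0;0.2 0 0 0 0 0 0;0.2 0 0 0 0 0 0"}}

```text
time_s: 17.97
position: [0.5077, 0.1595, 0.2934]
tool_rot: [[-0.27, 0.963, 0.004], [0.963, 0.27, 0.0], [-0.001, 0.004, -1.0]]
ft_force: [-0.2, -0.4, -0.2]
grip_width: 0.0684
```

```bash
python3 - <<'E'
from h import *
s=readout.observe();print(s["time_s"],s["position"],s["ft_force"],s["grip_width"])
m,im=save("wrist","w9");_,i2=save("scene","s9");_,i3=save("side","d9")
A=np.zeros((590,800,3),np.uint8);A[:384,:512]=im
A[:240,515:795]=cv2.resize(i2[170:290,110:250+0],(280,240),interpolation=cv2.INTER_CUBIC)
A[245:485,515:795]=cv2.resize(i2[170:290,220:360],(280,240),interpolation=cv2.INTER_CUBIC)
A[386:586,:512]=cv2.resize(i3[185:285,130:386],(512,200),interpolation=cv2.INTER_CUBIC)
cv2.imwrite("pics/w9c.png",A)
E
```

```text
17.9667 [0.5077 0.1595 0.2934] [-0.1527 -0.3628 -0.2458] 0.06842687842016126
```

View pics/w9c.png

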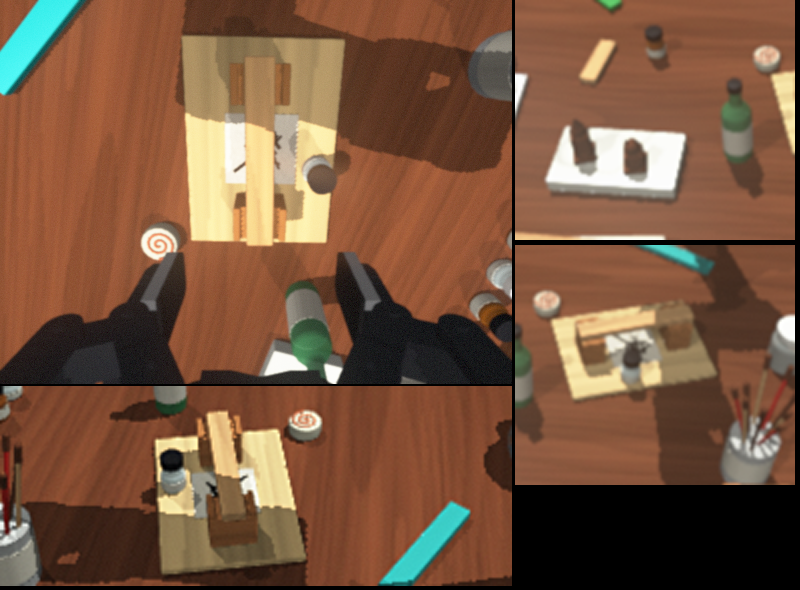

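The bar spans both rests with a lip visible on each side at both ends, at wrist view (260,57) to (260,245). The drawing is clear under it, the figure stands beside the cat, and the other things look unmoved. I'll do a quick numeric check and hand in.

```bash
python3 - <<'E'
from h import *
from rig import env
m,_=load("w9")
P=np.array([plane(m,p,.074)[:2] for p in[(246.5,57),(274.5,57),(273,245),(246.5,245)]])
print(P.mean(0),[round(float(np.linalg.norm(P[i]-P[(i+1)%4])),4) for i in range(4)])
d=(P[0]+P[1]-P[2]-P[3])/2;d/=np.linalg.norm(d)
for r in[(.486,.231),(.527,.085)]:
    e=np.array(r)-P.mean(0);print("rest along/across mm",e@d*1000,(d[0]*e[1]-d[1]*e[0])*1000)
print(env.close_job())
E
```

```text
[0.5074 0.1591] [0.0264, 0.1982, 0.03, 0.1982]
rest along/across mm 74.98222550082626 1.4209196803833917
rest along/across mm -76.66435030351454 0.8587392659968398
the job is handed in; nothing more can be done
None
```

I moved the carved figure from its rest to the free side of the white slab, then laid the long bar across both rests and handed the job in at about 18 s. I got no verdict back.

- **Figure:** it stands upright beside the cat, about 52 mm from the slab's middle along its length. I lowered it until it just touched, then released it.
- **Bar:** I set it down at a contact height of 60 mm for its underside, which is the flat tops rather than the lips. In the final picture it measured about 198 mm long. Its middle was 75 mm from one rest and 77 mm from the other, with its centre line within 1.5 mm of both.
- **Surroundings:** in the last pictures the drawing looked clear and the other things looked unmoved. The gripper was raised well above everything. I judged these by eye and did not measure them again.

**Disagreements:**
- The far corner of the bar first triangulated to -7 mm high because of a poor pixel pick; the other two bar corners gave 7 mm and 16 mm against 14 mm.
- Two hidden edges of the rests measured short, 38–56 mm against 60 mm, so I placed from the clearly visible edges.
- One bar end measured 26 mm wide in the last view, against 30 mm.

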